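Hang a lamp shade on the spring-balanced work arm

TASK

Swing the spring-balanced arm round, out of its parked position, and hang the domed lamp shade (not the conical one) by its wire loop on the arm's hook, centred over the round rubber work pad. Lower it gently so that the arm sinks slowly under the weight instead of dropping, let go only once the arm carries the shade and has settled, and leave it hanging still and free. Do not knock or force the shade against the arm, and leave everything else on the bench where it is.

Things in the scene. Friction and masses are not known exactly. Their poses are not given: they have to be found in the camera images.
- dome_grip (a point): Domed shade, loose, blue metal, 0.4-0.65 kg, standing on its rim: hollow dome 150 mm across, 70 high; collar 56 across, 70 to 90 mm above the rim; on it an upright loop of 8 mm steel bar, two straight legs 90 to 133 mm above the rim, 52 mm wide over the legs along this y axis; z up. Point midway between the legs, 116 mm above the rim, 26 above the collar: grip here across both legs.
- dome_bar (a point): Middle of the underside of the arched top of the domed shade's loop: 148 mm above the rim, 32 mm above dome_grip; the bar's top is 156 mm above the rim. The loop lies in the shade's y-z plane; its opening is 36 mm wide and 58 mm high. This point rests on the hook when the shade hangs.
- cone_grip (a point): The other shade, loose, blue, conical (120 mm across at the rim, 170 mm high in all) with a like loop; a bystander, to be left standing. This point is in the middle of its loop, 130 mm above its rim.
- hook_seat (a point): Seat of the open steel hook (9 mm bar) at the end of the swing arm: top of its trough, flat for 10 mm. x points level from the hook back to the arm's head and column, z up, y sideways; the hook stays level. Towards the head the bar's top rises to 14 mm above the seat. Its underside is 9 mm below the seat. About 317 mm above the bench, empty.
- hook_tip (a point): Top of the hook's upturned tip, 21 mm out (-x) from hook_seat and 20 mm above it; same axes. The loop goes over this tip from the outer end, its plane across the hook, bar above the tip and hook through the loop, then in (+x) and down into the trough.
- head_mid (a point): Middle of the grey head block at the arm's end, 40 long (x), 36 wide (y), 56 mm high (z), 61 mm in (+x) from hook_seat and 5 mm below; same axes. The arm swings about an upright column fixed at the back of the bench, its axis 262 mm in (+x) from here (empty; 270 level). Push the head's flat side to turn it: about 1 N, and it stays where it is left. It starts parked to the robot's left of the pad.
- head (a joint): How far the spring-balanced arm has sunk, rad, read at the joint of links and head: 0 empty, at the upper stop (two parallel links 270 mm long, rising 0.25 rad to the hook); positive is down, at most 0.62. It starts to sink at about 1.1 N on the hook, then some 26 mm per newton; with this shade it settles at 0.2 to 0.5 (55 to 135 mm lower, hook up to 9 mm farther out) in about a second. Let go early, it drops.
- pad_mid (a point): Centre of the top of the flat black rubber work pad, 180 mm across, 6 mm thick, fixed on the bench under the arm's reach. The shade must finally hang centred over it.
- cleaner: Bystander: white bottle, 60 mm across, 170 mm high; origin under its middle.
- jar: Bystander: glass jar, 64 mm across, 75 mm high; origin under its middle.
- driver: Bystander: black electric screwdriver upright in its round holster, 64 mm across at the foot, 185 mm high; origin under its middle.
- partsbin: Bystander: yellow parts bin, 140 (x) by 100 (y) by 79 mm high; origin under its middle.
- canopy: Bystander: blue ceiling cap, a disc 90 mm across, 26 mm high; origin under its middle.
- tape: Bystander: roll of black tape lying flat, 96 mm across, 24 mm high; origin under its middle.
- screwdriver: Bystander: hand screwdriver lying along its x axis, 190 mm long, about 30 mm high.
Not all that is in view belongs to the job. What is shaped like the part that bears dome_grip but brown is not meant. There is more than one size of the part that bears pad_mid; the job needs the middle-sized.

How it is judged (in metres and radians):
On the way:
1. the domed shade hangs on the hook and the sunk arm stands still, while the fingers still hold the shade (distance between dome_bar and hook_seat below 0.015 m and value of joint head above 0.12 rad and velocity of joint head between -0.04 and 0.04 rad/s and contact force between the fingers and dome above 0.5 N), for 0.3 s.
At the end, for the whole second after the job is handed in: The domed shade hangs by its loop in the hook's trough (loop within 15 mm of the seat), the arm sunk by more than 0.12 rad under it, arm and shade at rest (shade under 40 mm/s), upright within 0.2 rad, clear of the bench, and its loop within 50 mm sideways of the pad's centre (distance between dome_bar and hook_seat below 0.015 m and value of joint head above 0.12 rad and velocity of joint head between -0.04 and 0.04 rad/s and linear speed of dome below 0.04 m/s and angle between dome's own z axis and vertical below 0.2 rad and horizontal distance between dome_bar and pad_mid below 0.05 m and z of dome_grip in the frame of pad_mid above 0.13 m); the robot touches nothing.
It fails at once if the arm dropped (sank faster than 0.5 rad/s, about 135 mm/s at the hook) (velocity of joint head above 0.5 rad/s).
It fails at once if the shade forced against the arm or hook with more than 25 N (contact force between dome and balancer above 25 N).
It fails at once if the conical shade or another bystander moved more than 25 mm (distance of any of cone_grip, cleaner, jar, driver, partsbin, canopy, tape, screwdriver from where it was at the start of the episode above 0.025 m).
It also fails if it takes over 72 s, if anything falls off the work surface, if the arm or the gripper's body presses on something with over 40 N, if the wrist force passes 120 N, or if a joint passes its speed limit or range.

ROBOT

A 6-joint arm with a two-finger parallel gripper is mounted at the origin on the work surface. World frame = base frame: x ahead of the robot, y to its left, z up, the work surface at z = 0. Lengths are in mm, angles in rad, forces in N, time in s.
With the tool pointing down it reaches from about 350 to 925 mm from the base axis. Payload 6.4 kg.
Tool frame: the origin (TCP) lies between the finger pads; the fingertips stand 11 mm ahead of it and the grasp point (between the pads) lies 8 mm behind it; z points along the fingers, y is the line along which they close (so a half turn about z gives the same grasp; the last joint's range is limited). The gripper opens to 94 mm and grips with 3 to 60 N. Pads are 16 mm wide; open, the fingers measure 119 mm over their backs; the gripper's body (75 mm by 177 mm) begins 78 mm behind the grasp point.
Start: joints at [0.984, 0.245, 1.558, -0, 1.339, -0.174], TCP at [260.763, 595.413, 192.755] pointing down, gripper open.
Joint ranges: [-3.13, 3.13], [-1.02, 2.26], [0.13, 2.54], [-0.95, 4.09], [0.21, 2.88], [-2.74, 2.74]. Speed limits (rad/s): [2.57, 2.57, 3.14, 3.14, 3.14, 3.14].

INTERFACE

Orientations are given as a rotation vector (axis times angle).
In Python, from bench import bot gives the robot as it stands.
- The arm moves only by the shell command python3 -m jog 'ROWS' [FORCE]. ROWS is JSON, one flat list of numbers, 7 for each row, row after row: the shift along the tool's x, y, z as a fraction of full scale, then the turn, a rotation vector about the tool's x, y, z as a fraction of full scale, then the gripper command: -1 is shut, 1 is fully open, values between are in proportion. In form: [tx, ty, tz, wx, wy, wz, hand, tx, ty, tz, wx, wy, wz, hand, ...]. A call has 1 to 12 rows; each row is the pose to reach, as a shift and turn from the pose commanded when the call began, along the tool's axes at that moment; what a row does not reach only later rows make up. Full scale, the value 1, is 100 mm for a shift and 45 degrees for a turn. A row lasts 1/10 s, in which the tool goes at most 50 mm and 8.59 degrees, less where a joint would pass 70% of its speed; a pose out of reach is approached as far as the arm can. A call with a number of a shift or a turn outside -1 to 1 is refused whole. A call with a gripper value outside its range is refused whole. The fingers move at their own pace and stop on an object; FORCE is the grip in N (left out, the last holds). Time passes only in rows, so rows that repeat a pose let the fingers close. It gives the time, the measured TCP pose, the force and the opening at its end, in the units of the state.
- bot.sense(): the state, without advancing time (a new reading comes with each control period).
- bot.snapshot(name): name is "scene" or "side" or "wrist"; returns a dict with "frame" (384x512x3 uint8, blue, green, red), "z_map" (384x512 float32, mm along the optical axis (not along the pixel's ray), 0 where there is no reading), "vfov" (degrees; the focal length in pixels is half the picture's height over the tangent of half this angle, whatever the lens; pixels are square), "cx", "cy" (the principal point, pixels), "R" (3x3) and "t" (3): a world point X has camera coordinates R X + t. Camera axes: x right, y down, z forward; pixel columns grow to the right and rows downward; lengths in mm; the calibration is good to about 2 mm. A picture is of the moment at which its call begins.
- bot.sign_off(): hands the job in, once; it reports no verdict.
Trained networks look in a picture, given as the dict that the camera call returned (one of the last four; its "shot" number tells which), for a name from the list of things; names that differ only in an ending like _2 or _b are one class to them, and where a whole thing is asked for, a point or a joint stands for the part that bears it (a point fixed in the world has none). Each returns a list of dicts, best first, with "p" (0 to 1); they miss things now and then, are a little off and sometimes report something else, mostly with a low value. They report only what shows in the picture. A call takes as long as a camera call. They do not tell look-alikes from the thing itself.
- bot.find_in(label, picture): "point" ([column, row] in pixels, amid what is visible of it).
The state is a dict: "clock": time; "joint_pos": joint angles; "dq": joint speeds; "effort": joint torques, N m; "tool_pos": TCP position; "eef_rot": TCP orientation; "force": force on the tool from outside, world axes, zero at the start; "moment": the same for the moment, N m; "finger_gap": finger opening in mm.
Only numpy, scipy, OpenCV 4.12 (cv2) and the standard library are available. Lean on these libraries where they do the work, as an engineer would, in place of code of your own. Each camera call takes 0.05 s, during which the arm holds its last target. There are 200 camera calls.

## Working session

There is one attempt and no reset: what is moved stays moved. The work goes in short steps, Python scripts to look and compute and a shell command to move; the robot and the scene stay as the last step left them, time stands still between calls to the robot, and variables do not carry over. Pictures are saved under pics/ and viewed, on a budget of 10 in all, crops included, one or two more only if the job needs it, and the job is handed in when it is done.

```bash
ls; mkdir -p pics
cat > h.py <<'E'
import numpy as np,cv2
from scipy.spatial.transform import Rotation as Ro
from bench import bot
np.set_printoptions(precision=1,suppress=True)
def ray(s,u,v,z):
    f=s["frame"].shape[0]/2/np.tan(np.radians(s["vfov"]/2))
    c=np.array([(u-s["cx"])/f*z,(v-s["cy"])/f*z,z]); return np.array(s["R"]).T@(c-np.array(s["t"]))
def cloud(s):
    z=s["z_map"]; f=z.shape[0]/2/np.tan(np.radians(s["vfov"]/2))
    v,u=np.mgrid[:z.shape[0],:z.shape[1]]
    c=np.stack([(u-s["cx"])/f*z,(v-s["cy"])/f*z,z],-1)
    P=(c-np.array(s["t"]))@np.array(s["R"]); P[z==0]=np.nan; return P
def proj(s,X):
    f=s["frame"].shape[0]/2/np.tan(np.radians(s["vfov"]/2))
    c=np.array(s["R"])@np.array(X)+np.array(s["t"]); return np.array([s["cx"]+f*c[0]/c[2],s["cy"]+f*c[1]/c[2]])
E
python3 - <<'E'
from h import *
names="dome_grip dome_bar cone_grip hook_seat hook_tip head_mid pad_mid cleaner jar driver partsbin canopy tape screwdriver".split()
fr=[]
for c in ("scene","side"):
    s=bot.snapshot(c); P=cloud(s); fr.append(s["frame"])
    cv2.imwrite(f"pics/{c}1.png",s["frame"])
    print(c,np.array(s["R"]).T@-np.array(s["t"]),s["vfov"])
    for n in names:
        for d in bot.find_in(n,s)[:3]:
            u,v=d["point"];i,j=int(round(v)),int(round(u)); print(n,round(d["p"],2),np.array([u,v]),P[min(i,383),min(j,511)])
print({k:np.array(v) for k,v in bot.sense().items()})
E
```

```text
pics
scene [1416.7 -589.5  863.8] 55.4614002439139
dome_grip 0.9 [311.8 176.2] [299.  437.   42.5]
dome_grip 0.74 [324.7 199.1] [511.1 324.7  67.6]
dome_grip 0.58 [380.5 223.4] [732.8 400.2  55.2]
dome_bar 0.94 [325.8 203. ] [522.5 321.5  55.6]
dome_bar 0.88 [309.5 175.5] [296.9 426.5  44.6]
dome_bar 0.85 [379.3 218.5] [719.5 406.6  67.6]
cone_grip 0.95 [152.1 274.4] [ 559.3 -413.9   73.1]
hook_seat 0.54 [295.6 161.7] [602.3  84.4 338.2]
hook_tip 0.63 [295.5 160.1] [593.5  91.1 339.8]
head_mid 0.64 [293.5 163.5] [598.8  79.6 330.8]
head_mid 0.62 [150.8 275.7] [ 559.7 -418.    67.3]
head_mid 0.45 [282.8 198.9] [335.  246.   -0.5]
pad_mid 0.91 [104.7 247. ] [ 264.1 -497.7    7.2]
pad_mid 0.88 [245.8 240.5] [499.  -44.    5.3]
pad_mid 0.75 [348.  272.9] [826.1 153.2   4.5]
cleaner 0.65 [344.  220.2] [678.2 264.1  87.8]
jar 0.73 [318.2 237.8] [686.5 136.5  64.6]
driver 0.6 [226.1 274.2] [ 673.9 -220.7   67.5]
driver 0.59 [151.9 273.2] [ 557.8 -413.    75.5]
partsbin 0.82 [187.2 295.5] [ 660.7 -347.1   32.7]
canopy 0.67 [180.7 238.4] [ 388.3 -253.5   28.8]
canopy 0.2 [294.2 161.6] [600.1 
[... 872 characters left out ...]
  78.1]
cleaner 0.7 [256.6 240.2] [486.2 -52.7  12.4]
jar 0.57 [267.5 185.6] [651.5 125.4  55.4]
driver 0.68 [320.3 234.3] [ 654.2 -204.4   90.5]
partsbin 0.91 [352.  266.5] [ 702.9 -334.9   14.9]
canopy 0.76 [261.7 290.6] [ 375.9 -258.3   33. ]
tape 0.52 [194.8 199.9] [389.5 259.5   6.5]
screwdriver 0.58 [301.9 209. ] [710.  -26.5  24.3]
{'clock': array(1.5), 'joint_pos': array([ 1. ,  0.2,  1.6, -0. ,  1.3, -0.2]), 'dq': array([-0.,  0., -0., -0., -0.,  0.]), 'effort': array([  0. , -41.6, -31.5,   0.1,   0. ,  -0. ]), 'tool_pos': array([260.8, 595.4, 192.8]), 'eef_rot': array([-0.6, -3.1,  0. ]), 'force': array([-0.5, -0.3, -0.4]), 'moment': array([0., 0., 0.]), 'finger_gap': array(94.3)}
```

Run:
```python
import cv2,numpy as np
a=cv2.imread("pics/scene1.png");b=cv2.imread("pics/side1.png")
cv2.imwrite("pics/a.png",cv2.resize(a[120:320,100:420],(800,500),interpolation=cv2.INTER_CUBIC))
cv2.imwrite("pics/b.png",cv2.resize(b[90:340,110:410],(720,600),interpolation=cv2.INTER_CUBIC))
```

```text
(no output)
```

View pics/a.png

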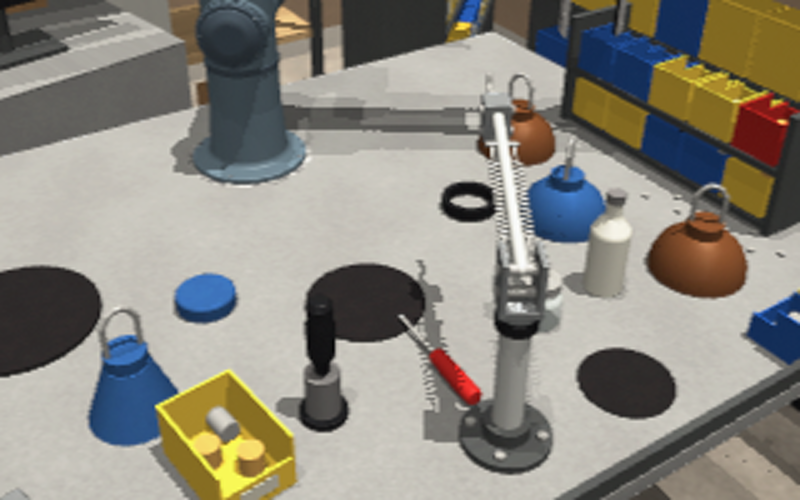

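View pics/b.png

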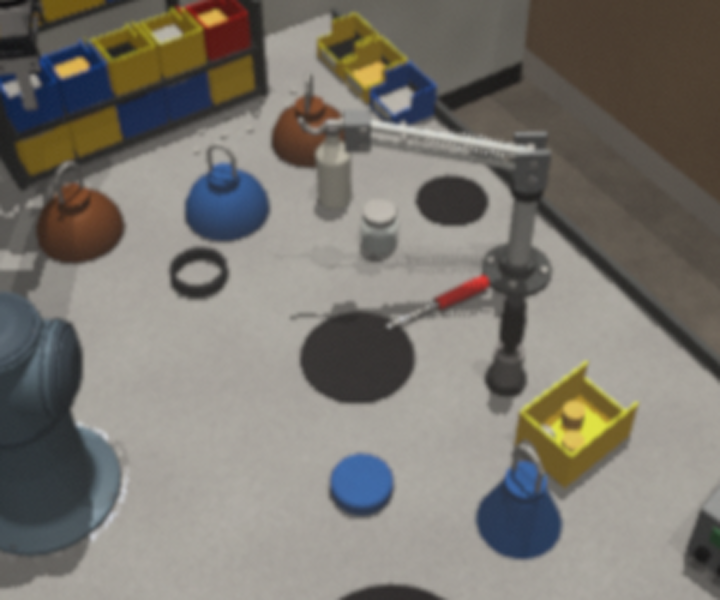

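The dome is blue at scene (325,199) / side (204,172). The middle pad is at scene (246,240). The arm's head is at scene (295,162), with the hook pointing toward the robot. Next I'll measure these from the depth clouds.

```bash
cat > m.py <<'E'
from h import *
from scipy.optimize import least_squares
def circ(p):
    r=least_squares(lambda q:np.hypot(p[:,0]-q[0],p[:,1]-q[1])-q[2],[*p.mean(0)[:2],50],loss="soft_l1"); return r.x
S=[bot.snapshot("scene"),bot.snapshot("side")]
A=[]
for s in S:
    P=cloud(s); hsv=cv2.cvtColor(s["frame"],cv2.COLOR_BGR2HSV)
    H=np.concatenate([P,hsv.astype(float)],-1).reshape(-1,6); H=H[~np.isnan(H[:,0])]; A.append(H)
for n,H in zip(("scene","side"),A):
    print(n)
    near=lambda x,y,r:np.hypot(H[:,0]-x,H[:,1]-y)<r
    b=H[near(495,325,110)&(H[:,3]>95)&(H[:,3]<125)&(H[:,4]>100)]
    for lo,hi in((5,25),(70,90)):
        q=b[(b[:,2]>lo)&(b[:,2]<hi)]
        if len(q)>8: print("dome z",lo,len(q),circ(q))
    l=H[near(495,325,50)&(H[:,2]>93)&(H[:,2]<170)]; 
    if len(l)>4:
        m=l[:,:3].mean(0);u=np.linalg.svd(l[:,:2]-m[:2])[2][0];print("loop",len(l),m,l[:,2].max(),np.degrees(np.arctan2(u[1],u[0])))
    d=H[near(502,-46,130)&(H[:,5]<70)&(abs(H[:,2]-6)<12)]
    print("pad bbox",d[:,:2].min(0),d[:,:2].max(0),(d[:,:2].min(0)+d[:,:2].max(0))/2,len(d))
    c=H[near(840,40,100)&(H[:,2]>60)&(H[:,2]<150)]
    if len(c): print("col",circ(c),len(c))
    h=H[(H[:,2]>275)&(H[:,2]<360)&near(620,80,140)]
    hh=h[h[:,0].argsort()]; print("high",len(h),h[:,:3].min(0),h[:,:3].max(0)); 
    for x in range(500,760,15):
        t=h[(h[:,0]>=x)&(h[:,0]<x+15)]
        if len(t): print(x,len(t),t[:,:3].mean(0),t[:,1].min(),t[:,1].max(),t[:,2].max())
E
python3 m.py
```

```text
scene
dome z 5 100 [484.2 352.   67.7]
dome z 70 74 [480.  356.7  28.8]
loop 43 [492.  344.1 123.4] 159.7614433311437 -65.38960628830745
pad bbox [ 407.2 -122.8] [588.1  44.9] [497.6 -38.9] 1013
col [815.4 -34.9  18.6] 291
high 575 [519.3  -6.3 276.3] [749.1 145.9 342.2]
515 15 [525.1 140.5 330. ] 136.6530015695692 145.8502918402191 339.9397500349055
530 6 [533.1 135.2 321.3] 130.92781764679768 140.2603934087223 323.96393104278894
545 2 [557.3 122.  331.4] 120.7827709386845 123.31538564512601 331.50989574489574
560 5 [571.2  94.7 336.1] 89.73787587584012 101.11037308467209 339.25834279463436
575 30 [584.   97.4 333.3] 76.50011225179749 121.52569080963578 341.8206527702617
590 81 [599.2  83.9 320.3] 72.49738534986726 116.54169781500254 342.18736587677284
605 92 [612.2  96.  322.3] 76.09753541027088 113.64940786507279 341.92440994240326
620 23 [627.5  76.2 316.1] 67.37661552145312 86.97100045717376 326.9906263729486
635 31 [642.9  63.2 312. ] 45.74621356860824 79.99128841507748 321.8878239615092
650 36 [657.3  63.7 311.1] 39.225125266111505 82.39917007024435 318.4039817670218
665 41 [6
[... 1366 characters left out ...]
48005946 90.30160521331698 331.6445579898148
635 43 [642.2  68.2 306.7] 45.58834385088696 82.19936769940291 325.3117177418557
650 47 [657.6  61.  302.3] 36.299416470234384 85.80912226072512 322.6614892888201
665 48 [672.6  52.9 299.1] 31.62187033027146 83.2205118244564 316.51453847069797
680 39 [687.1  43.2 297.9] 25.54834737975216 70.50290502097788 313.41215592517597
695 33 [701.9  31.5 301. ] 8.438259927869591 59.10462619333977 308.43112366003487
710 30 [717.7  23.6 296.2] -1.046447200304696 52.455911366515764 301.69869661434376
725 24 [732.1  19.6 292.1] -0.927773428039001 42.33432083623109 298.58532496589197
740 5 [744.3  27.6 289.6] 19.91235524220133 34.03170298067215 291.30278094336376
```

```bash
cat >> h.py <<'E'
def rot(): return Ro.from_rotvec(bot.sense()["eef_rot"]).as_matrix()
def to(pos=None):
    R=rot(); print("tool delta/100:",np.round(R.T@(np.array(pos)-np.array(bot.sense()["tool_pos"]))/100,3))
E
python3 - <<'E'
from h import *
R=rot(); print(np.round(R,3))
col=np.array([820,-35]);
for a in (149.2,165,181.4):
    e=np.array([np.cos(np.radians(a)),np.sin(np.radians(a))]);n=np.array([e[1],-e[0]])
    for off in(31,55): print(a,off,col+262*e+off*n)
s=bot.snapshot("wrist");cv2.imwrite("pics/w1.png",s["frame"])
P=cloud(s)
for d in bot.find_in("dome_bar",s)+bot.find_in("dome_grip",s): print(d,P[int(d["point"][1]),int(d["point"][0])])
print(proj(s,[484,355,156]))
E
```

```text
[[-0.9  0.4 -0. ]
 [ 0.4  0.9 -0. ]
 [-0.  -0.  -1. ]]
149.2 31 [610.8 125.8]
149.2 55 [623.1 146.4]
165 31 [575.   62.8]
165 55 [581.2  85.9]
181.4 31 [557.3 -10.4]
181.4 55 [556.7  13.6]
{'point': [168.1, 368.1], 'p': 0.96} [428.6 396.1  39.1]
{'point': [128.9, 202.9], 'p': 0.96} [225.1 469.2  69.3]
{'point': [167.8, 366.1], 'p': 0.88} [427.1 394.8  36.8]
{'point': [129.1, 207.3], 'p': 0.69} [228.9 471.7  77.6]
[121.7 525. ]
```

Run:
```python
from h import *
R=rot(); print(np.degrees(np.arctan2(R[1,1],R[0,1])),bot.sense()["clock"])
```

```text
66.34943796794542 1.75
```

```bash
python3 -m jog '[0,0,-1,0,0,-0.5256,-1, 0,0,-1,0,0,-0.5256,-1, 0,0,-1,0,0,-0.5256,-1, 0,0,-1,0,0,-0.5256,-1]' && python3 -m jog '[-0.76,-0.86,-0.03,0,0,0,-1, -0.76,-0.86,-0.03,0,0,0,-1, -0.76,-0.86,-0.03,0,0,0,-1]' && python3 -m jog '[-0.76,-0.86,-0.03,0,0,0,-1, -0.76,-0.86,-0.03,0,0,0,-1, -0.76,-0.86,-0.03,0,0,0,-1]' && python3 -m jog '[-0.76,-0.86,-0.03,0,0,0,-1, -0.76,-0.86,-0.03,0,0,0,-1, -0.76,-0.86,-0.03,0,0,0,-1]' && python3 -m jog '[-0.76,-0.86,0,0,0,0,-1, -0.76,-0.86,0,0,0,0,-1, -0.76,-0.86,0,0,0,0,-1]' && python3 -m jog '[-0.76,-0.86,0,0,0,0,-1, -0.76,-0.86,0,0,0,0,-1, -0.76,-0.86,0,0,0,0,-1,-0.76,-0.86,0,0,0,0,-1]'
python3 - <<'E'
from h import *
R=rot(); print(np.degrees(np.arctan2(R[1,1],R[0,1])),bot.sense())
E
```

```text
clock: 2.15
tool_pos: [261.2, 596.1, 295.0]
eef_rot: [0.0, 3.14, 0.005]
force: [0.7, -0.5, -0.9]
finger_gap: 65.7
clock: 2.45
tool_pos: [338.4, 506.4, 293.8]
eef_rot: [-0.009, -3.14, 0.005]
force: [-0.3, 0.8, 0.2]
finger_gap: 41.3
clock: 2.75
tool_pos: [414.4, 420.7, 297.3]
eef_rot: [-0.009, -3.14, 0.003]
force: [-0.4, 1.5, -1.0]
finger_gap: 17.4
clock: 3.05
tool_pos: [490.3, 335.1, 300.5]
eef_rot: [-0.008, -3.14, 0.002]
force: [-0.7, -0.2, -0.7]
finger_gap: 0.1
clock: 3.35
tool_pos: [566.1, 249.4, 300.3]
eef_rot: [-0.006, -3.14, 0.001]
force: [-0.8, 0.7, -0.6]
finger_gap: 0.4
clock: 3.75
tool_pos: [640.9, 165.3, 300.4]
eef_rot: [-0.003, -3.139, -0.001]
force: [-0.8, -0.4, 0.2]
finger_gap: 0.7
89.87527156556862 {'clock': 3.75, 'joint_pos': array([ 0.1,  0.2,  1.4,  0. ,  1.5, -1.5]), 'dq': array([ 0., -0.,  0.,  0.,  0.,  0.]), 'effort': array([ -1.8, -41. , -33.6,  -0.1,   0. ,  -0.1]), 'tool_pos': array([640.9, 165.3, 300.4]), 'eef_rot': array([-0. , -3.1, -0. ]), 'force': array([-0.8, -0.4,  0.2]), 'moment': array([-0.,  0., -0.]), 'finger_gap': 0.730090352446125}
```

```bash
python3 -m jog '[0.15,-0.2,0,0,0,0,-1, 0.27,-0.35,0,0,0,0,-1, 0.31,-0.41,0,0,0,0,-1, 0.37,-0.5,0,0,0,0,-1, 0.44,-0.6,0,0,0,0,-1, 0.5,-0.7,0,0,0,0,-1, 0.55,-0.79,0,0,0,0,-1, 0.59,-0.88,0,0,0,0,-1, 0.63,-0.97,0,0,0,0,-1]' && python3 -m jog '[0.05,-0.1,0,0,0,0,-1, 0.1,-0.21,0,0,0,0,-1, 0.13,-0.33,0,0,0,0,-1, 0.16,-0.44,0,0,0,0,-1, 0.18,-0.54,0,0,0,0,-1, 0.2,-0.63,0,0,0,0,-1, 0.205,-0.69,0,0,0,0,-1, 0.206,-0.73,0,0,0,0,-1, 0.206,-0.76,0,0,0,0,-1,0.206,-0.76,0,0,0,0,-1]'
cat > m2.py <<'E'
from h import *
for c in ("scene","side"):
    s=bot.snapshot(c); P=cloud(s).reshape(-1,3); cv2.imwrite(f"pics/{c}2.png",s["frame"])
    h=P[(P[:,2]>270)&(P[:,2]<355)&(P[:,0]>450)&(P[:,0]<760)&(abs(P[:,1]+30)<75)]
    for lo,hi in((450,485),(485,505),(505,535),(535,580),(590,640),(640,690),(690,740)):
        t=h[(h[:,0]>lo)&(h[:,0]<hi)]
        if len(t): print(c,lo,len(t),t.mean(0),t[:,0].min(),"y",t[:,1].min(),np.median(t[:,1]),t[:,1].max(),"z",t[:,2].max())
E
python3 m2.py
```

```text
clock: 4.65
tool_pos: [577.6, 67.5, 301.9]
eef_rot: [0.0, 3.141, -0.0]
force: [1.5, 0.8, -0.5]
finger_gap: 0.3
clock: 5.65
tool_pos: [557.2, -8.0, 301.6]
eef_rot: [-0.0, -3.141, 0.001]
force: [0.3, 0.8, -0.0]
finger_gap: 0.4
scene 450 18 [478.1 -43.2 327.7] 469.04306047176783 y -48.73282035942158 -43.03994319397759 -38.93795310062314 z 336.3492031684438
scene 485 12 [494.2 -44.1 315.9] 485.4084631163667 y -48.05324760603915 -44.53593040832044 -40.729981135081424 z 319.58264761871936
scene 505 13 [517.3 -41.1 328.9] 506.1062871255435 y -47.92339769003621 -44.52142105462616 -24.241407648095887 z 338.65543875631045
scene 535 333 [563.4 -39.6 324.9] 537.1096851404317 y -63.82866278965936 -45.359949696502916 1.700268850102914 z 354.13511875530185
scene 590 132 [618.1 -42.  305.9] 590.5686770924324 y -59.25322563336731 -43.18352862040782 -16.530900920849597 z 326.2943407977035
scene 640 164 [664.9 -40.9 297. ] 640.1121408456027 y -61.50208462473954 -42.53935579078342 -18.110682546891674 z 313.1576116027636
scene 690 160 [717.  -39.3 288.9] 690.1063719643087 y -58.36372223563606 -41.2712552
[... 262 characters left out ...]
63038 -36.955333287496714 z 327.0044268956524
side 505 37 [520.3 -40.6 329.4] 505.1348951567601 y -49.60341180353657 -40.278421192971116 -29.483714745598512 z 339.33548909490617
side 535 288 [553.9 -42.3 327.6] 535.9660455615302 y -63.64246936497304 -48.98627550057406 8.73149838848368 z 354.7762399356533
side 590 107 [616.1 -40.5 306.5] 590.9132027524914 y -57.531870814650766 -40.99285219676438 -19.767533040878632 z 327.53727658401704
side 640 118 [663.4 -38.9 297.7] 640.2911872291139 y -56.649983380959775 -40.181877062507084 -12.715268319740463 z 317.4454041176005
side 690 86 [712.9 -38.  292.1] 690.0146865519674 y -60.74891643186887 -38.82641140800969 -14.1347972240247 z 303.66370617776204
```

```bash
python3 -m jog '[0,0.4,0,0,0,0,-1, 0,0.8,0,0,0,0,-1, 0,1,0,0,0,0,-1]' && python3 -m jog '[0.3,0.9,0,0,0,0,1, 0.3,0.9,0,0,0,0,1]' && python3 -m jog '[0.4,0.9,0,0,0,0,1, 0.4,0.9,0,0,0,0,1]' && python3 -m jog '[0.0,0.83,0,0,0,0,1, 0.0,0.83,0,0,0,0,1, 0.0,0.83,0,0,0,0,1]'
python3 - <<'E'
from h import *
s=bot.snapshot("wrist");cv2.imwrite("pics/w2.png",s["frame"]);P=cloud(s)
print(np.array(s["R"]).T@-np.array(s["t"]),np.array(s["R"]),bot.sense()["tool_pos"],proj(s,[484,355,156]))
Q=P.reshape(-1,3);l=Q[(np.hypot(Q[:,0]-484,Q[:,1]-355)<45)&(Q[:,2]>97)&(Q[:,2]<170)]
print(len(l))
if len(l):
    m=l.mean(0);u=np.linalg.svd(l[:,:2]-m[:2],full_matrices=False)[2][0];print(m,l.max(0),l.min(0),np.degrees(np.arctan2(u[1],u[0])))
    t=(l[:,:2]-m[:2])@u; print(t.min(),t.max(), m[:2]+u*(t.min()+t.max())/2)
c=Q[(np.hypot(Q[:,0]-484,Q[:,1]-355)<45)&(abs(Q[:,2]-90)<4)]; print("collar",len(c),(c.min(0)+c.max(0))/2 if len(c) else 0)
E
```

```text
clock: 6.05
tool_pos: [557.0, 94.8, 301.8]
eef_rot: [-0.003, 3.141, 0.0]
force: [0.8, 0.0, -0.4]
finger_gap: 0.8
clock: 6.25
tool_pos: [526.7, 184.0, 301.7]
eef_rot: [0.001, 3.141, -0.0]
force: [0.2, 0.2, 0.4]
finger_gap: 13.2
clock: 6.45
tool_pos: [486.2, 274.2, 301.9]
eef_rot: [-0.0, 3.141, -0.0]
force: [1.2, -0.4, -0.5]
finger_gap: 29.1
clock: 6.75
tool_pos: [486.1, 358.9, 301.3]
eef_rot: [0.008, -3.141, -0.0]
force: [0.6, -0.2, -0.1]
finger_gap: 52.9
[413.  358.5 492. ] [[-0.   1.   0. ]
 [ 1.   0.   0.3]
 [ 0.3  0.  -1. ]] [486.5 357.  301.3] [260.1 176.6]
429
[479.5 359.4 143. ] [497.9 378.9 156.6] [463.7 337.5  97.1] -51.4388726844565
-23.963346721264923 26.915494271813294 [480.4 358.3]
collar 1285 [481.6 358.2  90.1]
```

View pics/w2.png

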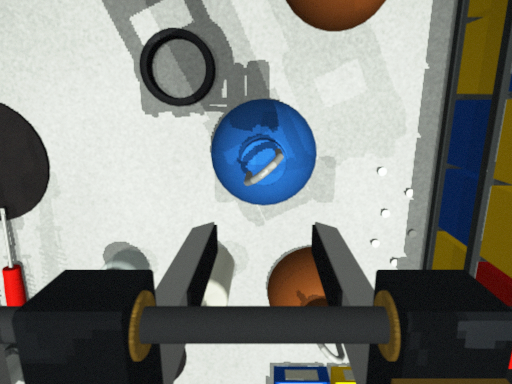

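```bash
python3 -m jog '[0.06,0.01,0.3,0,0,-0.3,1, 0.06,0.01,0.5,0,0,-0.6,1, 0.06,0.01,0.8,0,0,-0.86,1, 0.06,0.01,0.9,0,0,-0.86,1, 0.06,0.01,0.9,0,0,-0.86,1, 0.06,0.01,0.9,0,0,-0.86,1]'
python3 - <<'E'
from h import *
s=bot.snapshot("wrist");cv2.imwrite("pics/w3.png",s["frame"]);Q=cloud(s).reshape(-1,3)
R=rot();p=np.array(bot.sense()["tool_pos"]);print(p,np.degrees(np.arctan2(R[1,1],R[0,1])))
for lo in(97,120,145,150):
    l=Q[(np.hypot(Q[:,0]-481,Q[:,1]-358)<38)&(Q[:,2]>lo)&(Q[:,2]<162)]
    m=l.mean(0);u=np.linalg.svd(l[:,:2]-m[:2],full_matrices=False)[2][0];t=(l[:,:2]-m[:2])@u
    c=np.append(m[:2]+u*(t.min()+t.max())/2,108);print(lo,len(l),np.degrees(np.arctan2(u[1],u[0])),t.min(),t.max(),c,np.round(R.T@(c-p)/100,3))
E
```

```text
clock: 7.4
tool_pos: [481.3, 355.1, 211.3]
eef_rot: [1.038, -2.964, 0.001]
force: [0.0, -0.0, 0.9]
finger_gap: 93.9
[481.6 355.4 211.9] 128.5328962024139
97 830 128.90600473930573 -25.581455301858817 25.762031212071783 [480.1 357.5 108. ] [-0.  0.  1.]
120 714 -51.06531031656114 -25.654889995963664 25.688571134969525 [480.3 357.6 108. ] [-0.  0.  1.]
145 462 128.87517163856566 -18.77879419068148 17.929797398718527 [480.9 357.5 108. ] [-0.  0.  1.]
150 333 -51.007661894036076 -14.969317049288486 14.141575897066003 [480.3 358.4 108. ] [-0.  0.  1.]
```

View pics/w3.png

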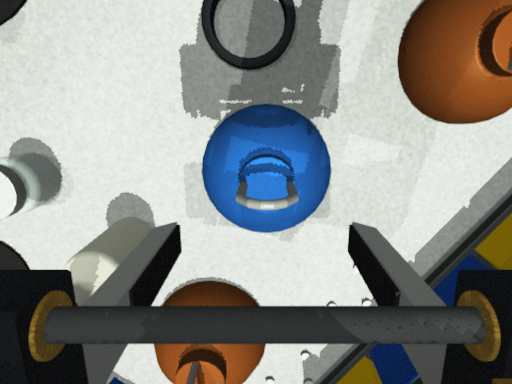

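```bash
python3 -m jog '[0,0.025,0.4,0,0,0,1, 0,0.025,0.75,0,0,0,1, 0,0.025,0.95,0,0,0,1, 0,0.025,1,0,0,0,1]' 30 && python3 -m jog '[0,0,0.03,0,0,0,1, 0,0,0.03,0,0,0,-1, 0,0,0.03,0,0,0,-1, 0,0,0.03,0,0,0,-1, 0,0,0.03,0,0,0,-1, 0,0,0.03,0,0,0,-1, 0,0,0.03,0,0,0,-1]' 30
```

```text
clock: 7.85
tool_pos: [478.3, 357.1, 109.3]
eef_rot: [1.036, -2.961, 0.001]
force: [0.4, 0.2, -0.1]
finger_gap: 93.6
clock: 8.55
tool_pos: [480.1, 358.2, 109.1]
eef_rot: [-1.041, 2.963, -0.001]
force: [0.6, -1.3, 0.3]
finger_gap: 51.2
```

```bash
python3 -m jog '[0,0,-0.1,0,0,0,-1, 0,0,-0.4,0,0,0,-1, 0,0,-0.8,0,0,0,-1, 0,0,-1,0,0,0,-1]' && python3 -m jog '[0,0,-0.4,0,0,0.1,-1, 0,0,-0.8,0,0,0.25,-1, 0,0,-1,0,0,0.4,-1, 0,0,-1,0,0,0.55,-1, 0,0,-1,0,0,0.7,-1, 0,0,-1,0,0,0.82,-1, 0,0,-1,0,0,0.86,-1, 0,0,-1,0,0,0.86,-1]'
python3 - <<'E'
from h import *
s=bot.snapshot("wrist");cv2.imwrite("pics/w4.png",s["frame"]);Q=cloud(s).reshape(-1,3)
R=rot();st=bot.sense();p=np.array(st["tool_pos"]);print(p,R[:,:2].round(3).tolist(),np.degrees(np.arctan2(R[1,1],R[0,1])),st["force"],st["moment"])
l=Q[(np.hypot(Q[:,0]-p[0],Q[:,1]-p[1])<35)&(Q[:,2]>p[2]+5)&(Q[:,2]<p[2]+70)]
print(len(l),l.mean(0),l.min(0),l.max(0))
E
```

```text
clock: 8.95
tool_pos: [480.1, 358.9, 211.9]
eef_rot: [-1.04, 2.961, 0.001]
force: [1.4, 0.2, -3.8]
finger_gap: 50.6
clock: 9.75
tool_pos: [478.8, 358.2, 307.8]
eef_rot: [0.0, -3.139, 0.001]
force: [-0.3, -0.8, -4.8]
finger_gap: 51.0
[479.  358.2 308. ] [[-1.0, -0.001], [-0.001, 1.0], [0.002, -0.001]] 90.04803294460123 [-1.2 -0.  -5.2] [ 0.1 -0.   0. ]
5244 [475.  358.2 350.1] [468.5 324.5 313.1] [487.2 391.9 378. ]
```

```bash
python3 -m jog '[0.12,-0.2,-0.02,0,0,0,-1, 0.12,-0.6,-0.02,0,0,0,-1, 0.12,-1,-0.02,0,0,0,-1]' && python3 -m jog '[0.12,-0.4,-0.02,0,0,0,-1, 0.12,-0.8,-0.02,0,0,0,-1, 0.12,-1,-0.02,0,0,0,-1]' && python3 -m jog '[0.12,-0.4,-0.02,0,0,0,-1, 0.12,-0.8,-0.02,0,0,0,-1, 0.12,-1,-0.02,0,0,0,-1]' && python3 -m jog '[0.12,-0.4,-0.02,0,0,0,-1, 0.12,-0.7,-0.02,0,0,0,-1, 0.12,-0.9,-0.02,0,0,0,-1, 0.12,-1,-0.02,0,0,0,-1, 0.12,-1,-0.02,0,0,0,-1]'
python3 - <<'E'
from h import *
s=bot.snapshot("wrist");cv2.imwrite("pics/w5.png",s["frame"])
side=bot.snapshot("side");sc=bot.snapshot("scene")
a=cv2.resize(side["frame"][110:290,180:380],(400,360),interpolation=cv2.INTER_CUBIC)
b=cv2.resize(sc["frame"][110:290,160:360],(400,360),interpolation=cv2.INTER_CUBIC)
cv2.imwrite("pics/ab5.png",np.hstack([a,b]))
for n,q in(("side",side),("scene",sc),("wrist",s)):
    P=cloud(q).reshape(-1,3)
    for lo,hi in((462,482),(485,500),(502,520)):
        h=P[(P[:,0]>lo)&(P[:,0]<hi)&(abs(P[:,1]+43)<12)&(P[:,2]>300)&(P[:,2]<350)]
        if len(h): print(n,lo,len(h),np.median(h,0),h[:,0].min(),h[:,2].max())
    l=P[(P[:,0]>412)&(P[:,0]<450)&(abs(P[:,1]+43)<16)&(P[:,2]>335)&(P[:,2]<375)]
    if len(l): print(n,"loop",len(l),np.median(l,0),l.max(0))
st=bot.sense();print(st["tool_pos"],st["force"])
E
```

```text
clock: 10.1
tool_pos: [466.8, 257.7, 310.4]
eef_rot: [0.004, -3.141, 0.001]
force: [1.2, -1.7, -4.4]
finger_gap: 50.9
clock: 10.4
tool_pos: [455.0, 156.0, 312.7]
eef_rot: [-0.002, -3.142, 0.001]
force: [-0.0, 0.6, -5.3]
finger_gap: 50.8
clock: 10.7
tool_pos: [443.0, 56.1, 314.7]
eef_rot: [0.002, 3.142, -0.001]
force: [0.3, 1.5, -4.7]
finger_gap: 50.8
clock: 11.2
tool_pos: [431.4, -42.2, 316.6]
eef_rot: [-0.002, -3.141, -0.001]
force: [0.1, 0.4, -4.4]
finger_gap: 50.8
side 462 12 [476.7 -42.2 333.1] 472.9554089250978 340.4090097817494
side 485 9 [492.3 -42.4 318.4] 487.0659616954796 323.0879506334156
side 502 21 [511.5 -41.3 327.5] 502.10865744480765 334.197840845753
side loop 16 [433.1 -40.  360.7] [440.8 -28.1 366.9]
scene 462 16 [478.  -43.7 328.5] 467.8281949243595 335.73040040291824
scene 485 11 [493.7 -44.1 317.6] 486.85695692914913 320.8060168751648
scene 502 9 [511.1 -43.3 323.3] 503.9820315827216 331.72016974663404
scene loop 26 [434.3 -43.2 358. ] [437.8 -27.6 363.5]
wrist 462 126 [470.1 -40.4 331.6] 468.2613149724825 335.9290183131755
wrist 502 399 [510.4 -39.2 327.7] 504.204149296278 330.88585796358734
wrist loop 1161 [430.6 -43.1 358.8] [436.4 -27.  363.5]
[431.6 -40.7 316.7] [ 0.  -0.1 -4.4]
```

View pics/ab5.png

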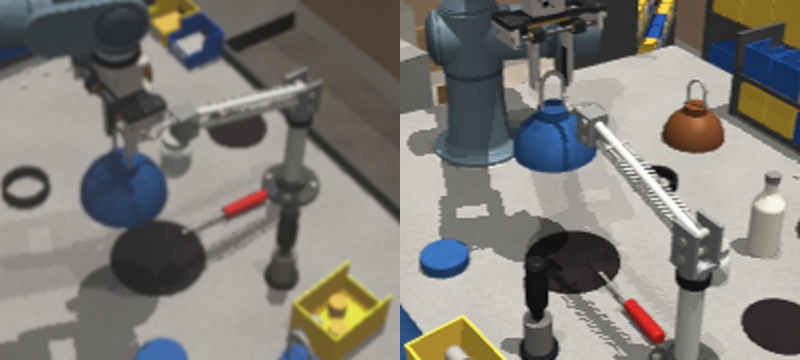

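View pics/w5.png

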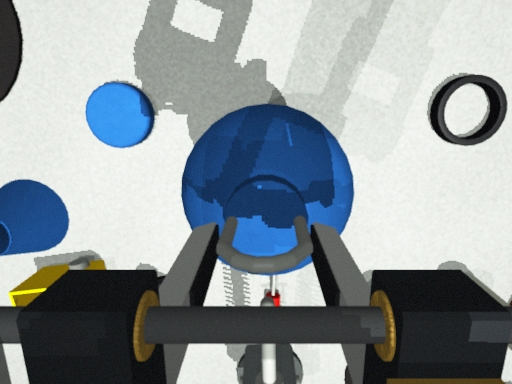

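```bash
python3 -m jog '[-0.1,0,0,0,0,0,-1, -0.2,0,0,0,0,0,-1, -0.3,0,0,0,0,0,-1, -0.4,0,0,0,0,0,-1, -0.5,0,0,0,0,0,-1, -0.58,0,0,0,0,0,-1, -0.63,0,0,0,0,0,-1, -0.63,0,0,0,0,0,-1]'
python3 - <<'E'
from h import *
s=bot.snapshot("wrist")
side=bot.snapshot("side");sc=bot.snapshot("scene")
a=cv2.resize(side["frame"][110:200,210:310],(400,360),interpolation=cv2.INTER_CUBIC)
b=cv2.resize(sc["frame"][120:210,200:300],(400,360),interpolation=cv2.INTER_CUBIC)
cv2.imwrite("pics/ab6.png",np.hstack([a,b]))
for n,q in(("side",side),("scene",sc),("wrist",s)):
    P=cloud(q).reshape(-1,3)
    h=P[(P[:,0]>462)&(P[:,0]<482)&(abs(P[:,1]+43)<10)&(P[:,2]>320)&(P[:,2]<345)]
    if len(h): print(n,"tip",len(h),np.median(h,0),h.min(0),h.max(0))
    l=P[(P[:,0]>475)&(P[:,0]<515)&(abs(P[:,1]+43)<16)&(P[:,2]>350)&(P[:,2]<375)]
    if len(l): print(n,"loop",len(l),np.median(l,0),l.min(0),l.max(0))
st=bot.sense();print(st["tool_pos"],st["force"])
E
```

```text
clock: 12.15
tool_pos: [495.1, -41.7, 316.6]
eef_rot: [0.0, -3.141, -0.0]
force: [-0.2, 0.9, -4.2]
finger_gap: 50.8
side tip 12 [476.1 -42.2 337.8] [470.6 -48.6 323. ] [479.5 -37.4 340.4]
side loop 13 [496.7 -38.7 363.6] [495.2 -50.6 354.9] [501.1 -27.8 366.5]
scene tip 13 [478.3 -43.3 327.2] [474.5 -47.3 321.7] [481.9 -37.2 335.7]
scene loop 24 [497.7 -44.7 359.2] [492.5 -58.5 351.8] [501.9 -28.3 364.4]
wrist tip 277 [472.9 -40.1 334.2] [468.4 -44.5 320.1] [482.  -35.7 337.6]
wrist loop 1123 [494.3 -42.6 358.8] [491.5 -58.9 350.1] [500. -27. 364.]
[494.4 -41.6 316.7] [-0.  -0.7 -4.5]
```

View pics/ab6.png

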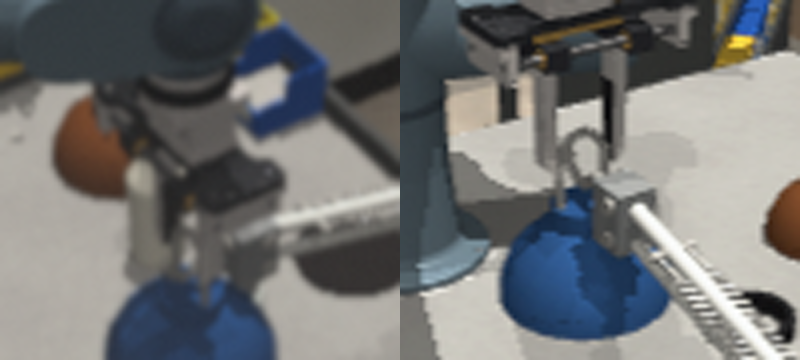

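```bash
python3 -m jog '[0,0,0.1,0,0,0,-1, 0,0,0.2,0,0,0,-1, 0,0,0.27,0,0,0,-1, 0,0,0.3,0,0,0,-1, 0,0,0.33,0,0,0,-1, 0,0,0.36,0,0,0,-1, 0,0,0.39,0,0,0,-1, 0,0,0.42,0,0,0,-1, 0,0,0.45,0,0,0,-1, 0,0,0.48,0,0,0,-1]' && python3 -m jog '[0,0,0.03,0,0,0,-1, 0.01,0,0.06,0,0,0,-1, 0.01,0,0.09,0,0,0,-1, 0.01,0,0.12,0,0,0,-1, 0.02,0,0.15,0,0,0,-1, 0.02,0,0.18,0,0,0,-1, 0.02,0,0.2,0,0,0,-1, 0.02,0,0.2,0,0,0,-1]'
python3 - <<'E'
from h import *
s=bot.snapshot("wrist");P=cloud(s).reshape(-1,3);st=bot.sense();print(st["tool_pos"],st["force"],st["moment"])
z=st["tool_pos"][2]
h=P[(P[:,0]>460)&(P[:,0]<482)&(abs(P[:,1]+43)<10)&(P[:,2]>240)&(P[:,2]<345)&(P[:,2]>z-5)]
if len(h):print("tip",len(h),np.median(h,0),h.min(0),h.max(0))
l=P[(P[:,0]>482)&(P[:,0]<515)&(abs(P[:,1]+43)<16)&(P[:,2]>z+33)&(P[:,2]<z+60)]
if len(l):print("loop",len(l),np.median(l,0),l.max(0))
E
```

```text
clock: 13.3
tool_pos: [493.8, -41.7, 268.7]
eef_rot: [0.0, -3.139, 0.0]
force: [-6.8, 0.3, -1.0]
finger_gap: 51.1
clock: 14.1
tool_pos: [491.1, -41.7, 248.1]
eef_rot: [0.0, -3.137, 0.0]
force: [-7.5, 0.0, -1.2]
finger_gap: 50.5
[491.1 -41.7 248.2] [-7.5 -2.3 -1.7] [-0.   1.3  0. ]
tip 549 [468.  -40.4 303.3] [462.5 -44.6 283.1] [481.9 -35.9 306.7]
loop 2002 [490.5 -40.5 291.1] [510.3 -27.1 301.2]
```

```bash
python3 -m jog '[0.01,0,0,0,0,0,-1, 0.02,0,0,0,0,0,-1, 0.03,0,0,0,0,0,-1, 0.04,0,0,0,0,0,-1, 0.04,0,0,0,0,0,-1]'
cat > w.py <<'E'
from h import *
s=bot.snapshot("wrist");P=cloud(s).reshape(-1,3);st=bot.sense();print(st["tool_pos"],st["force"],st["moment"],st["clock"])
z=st["tool_pos"][2];x=st["tool_pos"][0]
h=P[(P[:,0]>x-33)&(P[:,0]<x-11)&(abs(P[:,1]+43)<10)&(P[:,2]>z+10)&(P[:,2]<345)]
if len(h):print("tip",len(h),np.median(h,0),h.min(0),h.max(0))
l=P[(P[:,0]>x-7)&(P[:,0]<x+15)&(abs(P[:,1]+43)<16)&(P[:,2]>z+33)&(P[:,2]<z+60)]
if len(l):print("loop",len(l),np.median(l,0),l.min(0),l.max(0))
E
python3 w.py
```

```text
clock: 14.65
tool_pos: [489.1, -41.6, 249.1]
eef_rot: [-0.0, 3.14, -0.0]
force: [-0.1, 0.1, -2.8]
finger_gap: 50.8
[489.1 -41.6 249.1] [ 0.8  0.2 -2.9] [ 0.1 -0.1 -0. ] 14.7
tip 438 [466.8 -40.3 305.3] [462.7 -44.5 288.8] [478.  -35.9 308.4]
loop 1793 [489.  -40.6 291.9] [482.1 -58.9 282.1] [504.1 -27.1 301. ]
```

```bash
python3 -m jog '[0,0,0.03,0,0,0,-1, 0.01,0,0.06,0,0,0,-1, 0.01,0,0.09,0,0,0,-1, 0.01,0,0.12,0,0,0,-1, 0.02,0,0.15,0,0,0,-1, 0.02,0,0.18,0,0,0,-1, 0.02,0,0.21,0,0,0,-1, 0.02,0,0.24,0,0,0,-1, 0.02,0,0.27,0,0,0,-1, 0.02,0,0.3,0,0,0,-1, 0.02,0,0.3,0,0,0,-1]'
python3 w.py
```

```text
clock: 15.8
tool_pos: [486.2, -41.6, 218.1]
eef_rot: [0.0, -3.14, -0.0]
force: [-0.7, 0.2, -1.2]
finger_gap: 50.6
[486.3 -41.6 218.4] [-0.9 -0.4 -1.3] [ 0.   0.2 -0. ] 15.85
tip 3497 [460.  -42.2 343.4] [457. -53. 258.] [475.3 -33.  345. ]
loop 1785 [486.3 -40.6 260.8] [479.3 -58.8 251.4] [501.3 -27.  270.5]
```

```bash
python3 -m jog '[0,0,0.03,0,0,0,-1, 0,0,0.06,0,0,0,-1, 0,0,0.09,0,0,0,-1, 0,0,0.12,0,0,0,-1, 0,0,0.15,0,0,0,-1, 0,0,0.18,0,0,0,-1, 0,0,0.21,0,0,0,-1, -0.01,0,0.24,0,0,0,-1, -0.01,0,0.26,0,0,0,-1, -0.01,0,0.26,0,0,0,-1, -0.01,0,0.26,0,0,0,-1]'
for i in 1 2; do python3 w.py; done
```

```text
clock: 16.95
tool_pos: [487.4, -41.6, 192.6]
eef_rot: [0.0, -3.141, -0.0]
force: [-2.2, 0.1, -0.5]
finger_gap: 51.0
[487.4 -41.6 192.6] [-1.9 -0.  -0. ] [ 0.   0.5 -0. ] 17.0
tip 3816 [461.2 -42.4 318.1] [458.1 -53.  232.2] [476.3 -33.  320.7]
loop 1811 [487.2 -40.6 235.4] [480.4 -58.9 225.7] [502.4 -27.  245. ]
[487.4 -41.6 192.8] [-3.1  0.4 -0.9] [0.2 0.5 0. ] 17.05
tip 3812 [461.3 -42.4 318.2] [458.1 -53.  232.2] [476.3 -33.  320.7]
loop 1817 [487.2 -40.6 235.6] [480.5 -58.9 225.8] [502.4 -27.  244.9]
```

```bash
python3 -m jog '[0.015,0,0.02,0,0,0,-1, 0.02,0,0.04,0,0,0,-1, 0.02,0,0.06,0,0,0,-1, 0.02,0,0.08,0,0,0,-1, 0.02,0,0.08,0,0,0,-1, 0.02,0,0.08,0,0,0,-1, 0.02,0,0.08,0,0,0,-1, 0.02,0,0.08,0,0,0,-1]'
python3 - <<'E'
from h import *
F=[]
for i in range(10):
    s=bot.snapshot("wrist"); F.append(np.r_[bot.sense()["force"],bot.sense()["tool_pos"]])
print(np.mean(F,0),np.std(F,0))
P=cloud(s).reshape(-1,3);x,y,z=np.mean(F,0)[3:]
h=P[(P[:,0]>x-33)&(P[:,0]<x-11)&(abs(P[:,1]+43)<10)&(P[:,2]>z+30)&(P[:,2]<z+75)];print(np.median(h,0),h.max(0))
E
```

```text
clock: 17.85
tool_pos: [485.7, -41.7, 184.8]
eef_rot: [-0.0, 3.141, -0.0]
force: [2.9, 0.3, 0.3]
finger_gap: 50.9
[  2.7   0.6   0.4 485.7 -41.7 184.8] [0.8 0.3 0.7 0.  0.  0. ]
[464.8 -40.5 241.8] [474.6 -36.  244.1]
```

```bash
python3 -m jog '[-0.01,0,-0.01,0,0,0,-1, -0.01,0,-0.02,0,0,0,-1, -0.01,0,-0.02,0,0,0,-1, -0.01,0,-0.02,0,0,0,-1, -0.01,0,-0.02,0,0,0,-1, -0.01,0,-0.02,0,0,0,-1, -0.01,0,-0.02,0,0,0,-1]' 10
python3 - <<'E'
from h import *
F=[]
for i in range(10):
    s=bot.snapshot("wrist"); F.append(np.r_[bot.sense()["force"],bot.sense()["tool_pos"]])
print(np.mean(F,0),np.std(F,0))
P=cloud(s).reshape(-1,3);x,y,z=np.mean(F,0)[3:]
h=P[(P[:,0]>x-33)&(P[:,0]<x-11)&(abs(P[:,1]+43)<10)&(P[:,2]>z+30)&(P[:,2]<z+75)];print(np.median(h,0),h.max(0))
E
```

```text
clock: 19.05
tool_pos: [486.3, -41.6, 186.5]
eef_rot: [0.0, -3.141, -0.0]
force: [-1.9, -0.2, -1.2]
finger_gap: 51.5
[ -2.3   0.   -0.3 486.5 -41.6 186.7] [0.3 0.5 0.7 0.1 0.  0. ]
[465.  -40.7 243.3] [475.4 -35.9 246.4]
```

```bash
python3 -m jog '[0.005,0,0,0,0,0,-1, 0.005,0,0,0,0,0,-1, 0.005,0,0,0,0,0,-1, 0.005,0,0,0,0,0,0.1, 0.005,0,0,0,0,0,0.15, 0.005,0,0,0,0,0,0.25, 0.005,0,0,0,0,0,0.5, 0.005,0,0,0,0,0,1, 0.005,0,0,0,0,0,1, 0.005,0,0,0,0,0,1, 0.005,0,0,0,0,0,1]' && python3 w.py && python3 -m jog '[0,0,-0.1,0,0,0,1, 0,0,-0.25,0,0,0,1, 0,0,-0.45,0,0,0,1, 0,0,-0.7,0,0,0,1, 0,0,-1,0,0,0,1, 0,0,-1,0,0,0,1]' && python3 -m jog '[0,0,-0.4,0,0,0,1, 0,0,-0.8,0,0,0,1, 0,0,-0.8,0,0,0,1, 0,0,-0.8,0,0,0,1, 0,0,-0.8,0,0,0,1]'
```

```text
clock: 20.65
tool_pos: [486.1, -41.6, 186.7]
eef_rot: [-0.0, 3.142, -0.0]
force: [1.0, 0.2, -0.5]
finger_gap: 93.0
[486.1 -41.6 186.7] [ 0.2  0.8 -0.4] [ 0.1 -0.  -0. ] 20.7
tip 3775 [459.9 -42.4 312.2] [456.9 -53.  227.8] [475.1 -33.  315. ]
loop 1747 [486.3 -40.7 229.4] [479.1 -58.9 219.9] [501.1 -27.  238.5]
clock: 21.3
tool_pos: [488.6, -42.4, 293.1]
eef_rot: [-0.0, 3.132, -0.005]
force: [0.7, -0.6, 0.4]
finger_gap: 94.1
clock: 21.8
tool_pos: [485.5, -41.5, 365.1]
eef_rot: [-0.0, -3.139, -0.001]
force: [-0.1, 1.1, -0.4]
finger_gap: 94.1
```

Run:
```python
from h import *
s=bot.snapshot("wrist");side=bot.snapshot("side");sc=bot.snapshot("scene")
a=cv2.resize(side["frame"][130:280,200:350],(400,400),interpolation=cv2.INTER_CUBIC)
b=cv2.resize(sc["frame"][140:290,190:340],(400,400),interpolation=cv2.INTER_CUBIC)
cv2.imwrite("pics/fin.png",np.hstack([a,b]))
def m(s):
    P=cloud(s).reshape(-1,3)
    l=P[(P[:,0]>477)&(P[:,0]<500)&(abs(P[:,1]+42)<32)&(P[:,2]>200)&(P[:,2]<240)]
    t=P[(P[:,0]>455)&(P[:,0]<475)&(abs(P[:,1]+42)<8)&(P[:,2]>215)&(P[:,2]<255)]
    return np.r_[np.median(l,0),l[:,2].max(),np.median(t,0),t[:,2].max()]
print(m(s))
for i in range(12): s=bot.snapshot("wrist")
print(m(s),bot.sense()["clock"],bot.sense()["force"])
```

```text
[486.1 -40.3 227.6 237.  467.1 -40.4 243.4 247.1]
[486.2 -39.7 227.6 234.9 467.2 -40.7 242.9 246.6] 22.55 [-0.   0.1 -0.7]
```

View pics/fin.png

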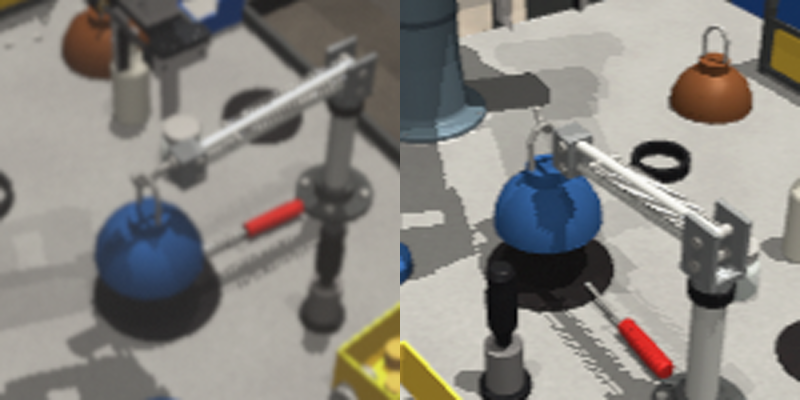

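The picture shows the shade hanging upright and free on the hook over the pad, with the gripper clear. The 0.6 s repeat shows no motion, so I'm handing in.

```bash
python3 -m jog '[0,0,0,0,0,0,1,0,0,0,0,0,0,1,0,0,0,0,0,0,1,0,0,0,0,0,0,1,0,0,0,0,0,0,1,0,0,0,0,0,0,1,0,0,0,0,0,0,1,0,0,0,0,0,0,1]'; python3 -c "
from bench import bot
print(bot.sign_off())"
```

```text
clock: 23.35
tool_pos: [486.1, -41.6, 366.8]
eef_rot: [0.0, 3.142, 0.0]
force: [-0.7, 0.4, 0.3]
finger_gap: 94.4
the job is handed in; nothing more can be done
None
```

The blue domed shade is hanging on the arm's hook over the middle pad, and I handed the job in at 23.4 s. No verdict came back.

**What I did:** I pushed the arm round by its head until the hook was over the pad and gripped the shade's loop across both legs. I passed the loop over the hook tip and lowered it at about 30 mm/s. The wrist force fell to about 0 N, and the arm stood still for over a second before I opened the fingers.

**Last checks:**
- **Position:** the loop is in the trough, about 12 mm sideways from the pad's centre.
- **Arm:** it has sunk about 91 mm, roughly 0.34 rad, worked out from the hook's height because I had no direct joint reading.
- **At rest:** two readings 0.6 s apart agreed within 1 mm, apart from a 2 mm scatter in the loop's highest point. The shade looks upright and free, and the gripper is about 120 mm clear of it.

**Force on the arm:** while lowering, the loop pressed sideways on the hook with up to about 7.5 N because the arm swings outward as it sinks. I corrected that by easing it outward, and it stayed well under the 25 N limit in every reading I took.

**Not checked:** I did not measure the bystanders again. The robot's paths stayed clear of them, and those visible in the last picture look unmoved.

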